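Lock the channel jig's gate stud

TASK

On the bench jig, push the upright steel stud along its L-shaped slot with your fingertips: along the long leg to the corner, round it, and along the short leg right to the closed end beside the open end of the white light channel, so that the channel cannot slide out. Only push it, gently: do not pinch it or pull it upwards. Leave the tools and parts round the jig where they are, and finish with the hand clear of everything.

Things in the scene. Friction and masses are not known exactly. Their poses are not given: they have to be found in the camera images.
- jig: bench jig, bolted down, its place and heading vary: flat box 260 (x) by 220 (y) by 22 mm high, origin at the centre of its underside, z up. Its 6 mm aluminium cover has an L-shaped slot 32 mm wide over a 10 mm deep hollow. Slot's middle line in the jig's frame: long leg along +x at y = -45 mm, x = -70 to 60 mm; then square left, short leg along +y at x = 60 mm, y = -45 to 45 mm
- gate_start (a point): on the cover's top face (22 mm above the bench), middle of the slot: where the stud's axis stands at the open, unlocked end of the long leg (it can go 2 mm farther)
- gate_corner (a point): on the cover's top face: where the stud's axis stands in the middle of the corner (2 mm play every way before it meets a slot wall)
- gate_locked (a point): on the cover's top face: where the stud's axis stands at the locked end of the short leg (it meets the end wall 2 mm farther)
- channel_end (a point): on the cover's top face, under the middle of the open end of the white light channel, 24 mm from the locked point towards the jig's -x. The channel is fixed, 34 mm wide, 20 mm high above the cover, and runs from here 164 mm along the jig's -x between two rails 8 mm wide, 10 mm high
- stud: loose steel stud, 0.25 to 0.5 kg, upright in the starting half of the long leg: round pin 28 mm across on a foot 60 mm across, 6 mm thick, which slides on the hollow's floor (6 mm above the bench), trapped under the cover with 4 mm play upwards. Pin top 36 mm above the cover. Origin on the axis at the foot's underside, z up the pin. Greased: 1 to 2 N slides it; stays where left
- driver: bystander: screwdriver 170 mm long, lying on the bench on the jig's -y side; origin near the middle of its length, at its underside
- bin: bystander: empty black open parts bin 100 x 80 x 50 mm high on the jig's +y side; origin at the centre of its underside
- jar: bystander: white plastic jar 48 mm in diameter, 60 mm high, on the bench beyond the jig's +x side; origin at the centre of its underside
- endcap: bystander: white end cap of a light channel, about 28 x 44 x 34 mm high, on the bench beyond the jig's +x side; origin at the underside of its plate
Things that resemble listed ones, but are neither listed nor needed, are in the scene too. What is shaped like the stud but green or turquoise is not meant.

How it is judged:
On the way:
1. the stud has been pushed along the long leg into the corner (x of stud in the frame of jig above 0.052 m and y of stud in the frame of jig below -0.03 m), for 0.1 s.
At the end, for the whole second after the job is handed in: the stud stands at rest at the closed end of the short leg, its axis within 6 mm of the locked point along each of the jig's axes, its foot down (raised less than 2.5 mm) and upright within 0.12 rad (x of stud in the frame of jig between 0.054 and 0.066 m and y of stud in the frame of jig between 0.039 and 0.051 m and z of stud in the frame of jig below 0.0085 m and angle between stud's own z axis and vertical below 0.12 rad and linear speed of stud below 0.01 m/s); the robot touches nothing.
It fails at once if the stud was lifted (its foot raised more than 3 mm from the floor of the hollow) (z of stud in the frame of jig above 0.009 m).
It fails at once if the stud was pinched or pushed roughly (more than 35 N from the fingers) (contact force between the fingers and stud above 35 N).
It fails at once if the screwdriver, parts bin, jar or end cap was moved or lifted more than 15 mm (distance of any of driver, bin, jar, endcap from where it was at the start of the episode above 0.015 m).
It also fails if it takes over 56 s, if anything falls off the work surface, if the arm or the gripper's body presses on something with over 40 N, if the wrist force passes 120 N, or if a joint passes its speed limit or range.

ROBOT

A 7-joint arm with a two-finger parallel gripper is mounted at the origin on the work surface. World frame = base frame: x ahead of the robot, y to its left, z up, the work surface at z = 0. Lengths are in m, angles in rad, forces in N, time in s.
With the tool pointing down it reaches from about 0.4 to 0.9 m from the base axis. Payload 5.5 kg.
Tool frame: the origin (TCP) lies midway between the tips of the shut fingers; the grasp point (between the pads) lies 19 mm behind it; z points along the fingers, y is the direction in which the jaws open and shut (so a half turn about z gives the same grasp; the last joint's range is limited). The gripper opens to 85 mm and grips with 20 to 120 N. Pads are 22 mm wide; open, the fingers measure 114 mm over their backs; the gripper's body (76 mm by 85 mm) begins 54 mm behind the grasp point. The pads swing forward as they close: fully open they stand 13 mm farther back than shut.
Start: joints at [-0.837, 0.501, -0.427, 1.55, 0.221, 1.138, -0.21], TCP at [0.295, 0.579, 0.231] pointing down, gripper open.
Joint ranges: [-2.88, 2.88], [-0.31, 2.03], [-1.54, 1.56], [0.2, 2.42], [-1.41, 4.55], [0.19, 2.02], [-2.57, 2.57]. Speed limits (rad/s): [2.57, 2.57, 3.14, 3.14, 3.14, 3.14, 3.14].

INTERFACE

Orientations are given as a rotation vector (axis times angle).
In Python, from bench import r gives the robot as it stands.
- The arm moves only by the shell command python3 -m handwheel 'ROWS' [FORCE]. ROWS is JSON, a list of rows, each a list of 7 numbers: the turn, a rotation vector about the tool's x, y, z in degrees, then the shift along the tool's x, y, z in m, then the gripper command: -1 is shut, 1 is fully open, values between are in proportion. A call has 1 to 8 rows; each row shifts and turns the commanded pose from where the row before left it, along the tool's axes as they then stand; what a row does not reach is not made up. A row lasts 1/8 s, in which the tool goes at most 62.5 mm and 10.7 degrees, less where a joint would pass 70% of its speed; a pose out of reach is approached as far as the arm can. A call with a gripper value outside its range is refused whole. The fingers move at their own pace and stop on an object; FORCE is the grip in N (left out, the last holds). Time passes only in rows, so rows that do not move let the fingers close. It gives the time, the measured TCP pose, the force and the opening at its end, in the units of the state.
- r.read_state(): the state, without advancing time (a new reading comes with each control period).
- r.read_camera(name): name is "scene" or "top" or "wrist"; returns a dict with "color" (420x560x3 uint8, red, green, blue), "range_z" (420x560 float32, m along the optical axis (not along the pixel's ray), 0 where there is no reading), "camera_matrix" (3x3 intrinsics, pixels), "view" (4x4, takes a point from world to camera coordinates). Camera axes: x right, y down, z forward; pixel columns grow to the right and rows downward; lengths in m; the calibration is good to about 2 mm. A picture is of the moment at which its call begins.
- r.sign_off(): hands the job in, once; it reports no verdict.
The state is a dict: "time_s": time; "joint_pos": joint angles; "qd": joint speeds; "joint_torque": joint torques, N m; "tcp_pos": TCP position; "eef_rot": TCP orientation; "force": force on the tool from outside, world axes, zero at the start; "moment": the same for the moment, N m; "width": finger opening in m.
Only numpy, scipy, OpenCV 4.12 (cv2) and the standard library are available. Lean on these libraries where they do the work, as an engineer would, in place of code of your own. Each camera call takes 0.05 s, during which the arm holds its last target.

## Working session

There is one attempt and no reset: what is moved stays moved. The work goes in short steps, Python scripts to look and compute and a shell command to move; the robot and the scene stay as the last step left them, time stands still between calls to the robot, and variables do not carry over. Pictures are saved under pics/ and viewed, and the job is handed in when it is done.

```bash
mkdir -p pics; ls; python3 - <<'E'
from bench import r
import cv2, numpy as np
s=r.read_state(); print({k:np.round(v,3).tolist() for k,v in s.items()})
for n in ["scene","top"]:
    c=r.read_camera(n); cv2.imwrite(f"pics/{n}0.png",c["color"][:,:,::-1]); np.savez(f"pics/{n}0.npz",**c)
    print(n,np.round(c["camera_matrix"],1).tolist(),np.round(c["view"],3).tolist())
E
```

```text
pics
{'time_s': 0.0, 'joint_pos': [-0.837, 0.502, -0.427, 1.551, 0.221, 1.138, -0.21], 'qd': [0.001, 0.001, -0.002, -0.001, -0.0, 0.002, -0.0], 'joint_torque': [0.001, -56.953, -5.815, -28.093, 0.011, 0.012, -0.0], 'tcp_pos': [0.295, 0.579, 0.23], 'eef_rot': [-0.733, -3.054, 0.003], 'force': [0.058, -0.25, -0.169], 'moment': [-0.025, 0.037, -0.018], 'width': 0.085}
scene [[464.6, 0.0, 276.6], [0.0, 464.6, 203.2], [0.0, 0.0, 1.0]] [[-0.509, 0.861, 0.003, 0.273], [0.632, 0.376, -0.677, -0.319], [-0.584, -0.343, -0.736, 1.206], [0.0, 0.0, 0.0, 1.0]]
top [[379.4, 0.0, 283.3], [0.0, 379.4, 205.3], [0.0, 0.0, 1.0]] [[0.014, -1.0, -0.002, 0.031], [-0.996, -0.013, -0.089, 0.563], [0.089, 0.003, -0.996, 0.718], [0.0, 0.0, 0.0, 1.0]]
```

View pics/scene0.png

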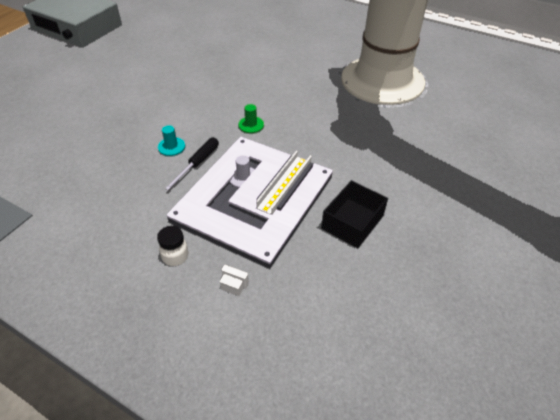

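View pics/top0.png

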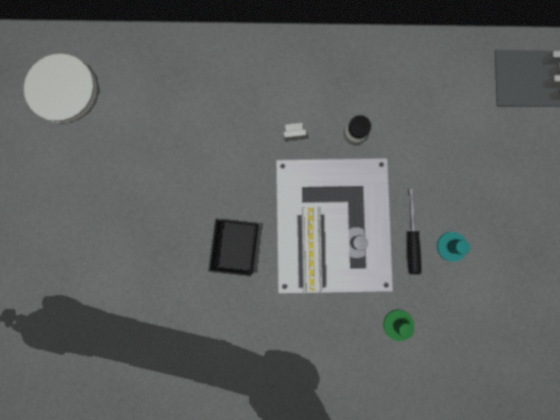

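The candidates in the top view are the grey stud in the slot (357,243), the turquoise decoy (455,247) and the green decoy (400,325). The description picks the grey one. The jig's +x points up in the image, towards the jar (358,128) and the end cap (294,131). The bin is at (236,247) and the driver at (413,235). Next I'll take a close crop and fit the jig.

```bash
cat > h.py <<'E'
import numpy as np, cv2
def load(p): return dict(np.load(p))
def ray_z(c,u,v,z):
    K,V=c["camera_matrix"],c["view"]; R,t=V[:3,:3],V[:3,3]
    o=-R.T@t; d=R.T@np.linalg.inv(K)@np.array([u,v,1.]); return o+d*(z-o[2])/d[2]
def pt(c,u,v):
    K,V=c["camera_matrix"],c["view"]; Z=c["range_z"][int(v),int(u)]
    return V[:3,:3].T@(np.linalg.inv(K)@np.array([u,v,1.])*Z-V[:3,3])
def cloud(c):
    h,w=c["range_z"].shape; u,v=np.meshgrid(np.arange(w),np.arange(h)); Z=c["range_z"]
    p=np.stack([u,v,np.ones_like(u)],-1)@np.linalg.inv(c["camera_matrix"]).T*Z[...,None]
    return (p-c["view"][:3,3])@c["view"][:3,:3]
def proj(c,P):
    q=c["camera_matrix"]@(c["view"][:3,:3]@np.asarray(P)+c["view"][:3,3]); return q[:2]/q[2]
E
python3 - <<'E'
from h import *
c=load("pics/top0.npz"); P=cloud(c); z=P[...,2]
im=c["color"]; 
m=((im.min(-1)>110)&(z>0.012)).astype(np.uint8); m[:140]=0;m[310:]=0;m[:,:265]=0;m[:,400:]=0
k=cv2.findContours(m,cv2.RETR_EXTERNAL,cv2.CHAIN_APPROX_NONE)[0]; k=max(k,key=cv2.contourArea)
# rectify contour onto cover plane
W=np.array([ray_z(c,*q[0],0.022)[:2] for q in k],np.float32)
R=cv2.minAreaRect(W*1000); print(R)
mid=np.median(z[m>0]);print("z cover",mid)
s=(z>0.046)&(z<.075)&(np.hypot(P[...,0]-ray_z(c,357,243,.058)[0],P[...,1]-ray_z(c,357,243,.058)[1])<.03)
print(s.sum(),P[s].mean(0), cv2.minEnclosingCircle((P[s][:,:2]*1000).astype(np.float32)))
for n,(u,v) in dict(bin=(236,247),jar=(358,126),cap=(294,131),driver=(413,250),drvtip=(411,190)).items(): print(n,pt(c,u,v))
cv2.imwrite("pics/crop.png",cv2.resize(im[145:310,200:480,::-1],None,fx=2.8,fy=2.8,interpolation=cv2.INTER_CUBIC))
E
```

```text
((526.837158203125, -59.72234344482422), (260.7372741699219, 219.6604461669922), 1.717103362083435)
z cover 0.021290727114552897
182 [ 0.49194801 -0.10491816  0.05658023] ((492.0195007324219, -105.83028411865234), 13.7867431640625)
bin [0.47931468 0.13222855 0.00228839]
jar [ 0.71348534 -0.10200053  0.05633027]
cap [0.708331   0.01967411 0.03496731]
driver [ 0.47868422 -0.21396017  0.02407339]
drvtip [ 0.59738315 -0.21562562  0.01331096]
```

View pics/crop.png

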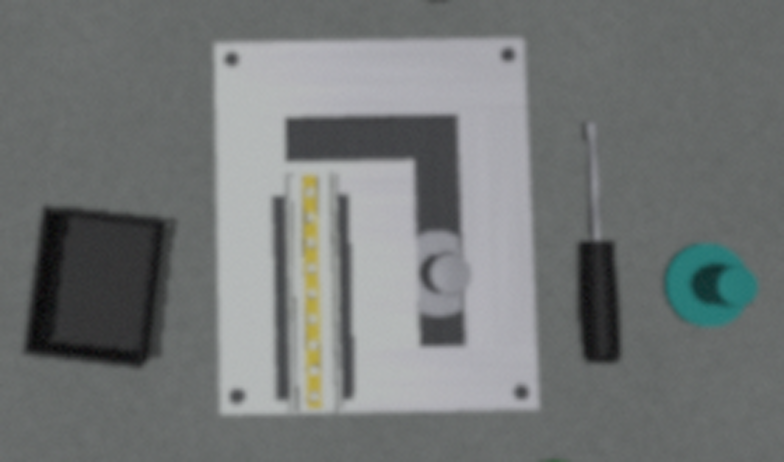

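The crop shows the grey stud upright in the long leg at crop (445,273), and the decoys stand off the jig. The jig fit is centre (0.5268, -0.0597) and yaw 1.72°, which puts the stud at about (-36, -45) mm in the jig frame, in the slot as expected. First I'll shut the fingers and square the tool to the jig.

```bash
cat >> h.py <<'E'
A=np.radians(1.717); C=np.array([.5268,-.0597])
def tojig(p): d=np.asarray(p)[:2]-C; return np.array([d[0]*np.cos(A)+d[1]*np.sin(A),-d[0]*np.sin(A)+d[1]*np.cos(A)])
def show(s=None):
    from bench import r
    from scipy.spatial.transform import Rotation as Ro
    s=s or r.read_state(); M=Ro.from_rotvec(s["eef_rot"]).as_matrix()
    print("t",round(float(s["time_s"]),2),"jig xy mm",np.round(tojig(s["tcp_pos"])*1e3,1),"z",round(float(s["tcp_pos"][2])*1e3,1),"toolx deg in jig",round(float(np.degrees(np.arctan2(M[1,0],M[0,0])-A)),2),"tilt",np.round(M[:2,2],4),"F",np.round(s["force"],1),"w",round(float(s["width"]),4))
E
python3 -m handwheel '[[0,0,-9.6,0,0,0,-1],[0,0,-9.6,0,0,0,-1],[0,0,-9.6,0,0,0,-1],[0,0,0,0,0,0,-1]]' 20; python3 -c "from h import *;show()"
```

```text
time_s: 0.6
tcp_pos: [0.2948, 0.5789, 0.2307]
eef_rot: [0.047, -3.14, 0.001]
force: [-0.8, 0.7, 0.2]
width: 0.0123
t 0.6 jig xy mm [-212.8  645.3] z 230.7 toolx deg in jig -179.98 tilt [-0.0009 -0.0008] F [-0.8  0.7  0.2] w 0.0123
```

```bash
python3 -m handwheel '[[0,0,0,-0.018,-0.055,0,-1],[0,0,0,-0.018,-0.055,0,-1],[0,0,0,-0.018,-0.055,0,-1],[0,0,0,-0.018,-0.055,0,-1],[0,0,0,-0.018,-0.055,0,-1],[0,0,0,-0.018,-0.055,0,-1],[0,0,0,-0.018,-0.055,0,-1],[0,0,0,0,0,0,-1]]'; python3 -c "from h import *;show()"
```

```text
time_s: 1.6
tcp_pos: [0.4347, 0.1931, 0.2311]
eef_rot: [-0.03, 3.141, -0.003]
force: [-0.5, 0.8, -0.2]
width: -0.0001
t 1.6 jig xy mm [-84.5 255.5] z 231.1 toolx deg in jig -180.64 tilt [ 0.0002 -0.0021] F [-0.5  0.8 -0.2] w -0.0001
```

Next I'll move to jig (-76, -45), still high, then come down part way.

```bash
python3 -m handwheel '[[0,0,0.3,-0.002,-0.05,0,-1],[0,0,0.3,-0.002,-0.05,0,-1],[0,0,0,-0.002,-0.05,0,-1],[0,0,0,-0.001,-0.05,0,-1],[0,0,0,-0.001,-0.05,0,-1],[0,0,0,0,-0.05,0,-1],[0,0,0,0,0,0.05,-1],[0,0,0,0,0,0.05,-1]]'; python3 -c "from h import *;show()"; python3 - <<'E'
from bench import r
from h import *
for n in ["top","scene"]:
    c=r.read_camera(n); np.savez(f"pics/{n}1.npz",**c); cv2.imwrite(f"pics/{n}1.png",c["color"][:,:,::-1])
c=load("pics/top1.npz")
E
```

```text
time_s: 2.6
tcp_pos: [0.4494, -0.1012, 0.1309]
eef_rot: [-0.027, 3.138, -0.0]
force: [0.1, -0.5, -0.9]
width: -0.0001
t 2.6 jig xy mm [-78.6 -39.2] z 130.9 toolx deg in jig -180.74 tilt [ 0.0031 -0.0002] F [ 0.1 -0.5 -0.9] w -0.0001
```

View pics/scene1.png

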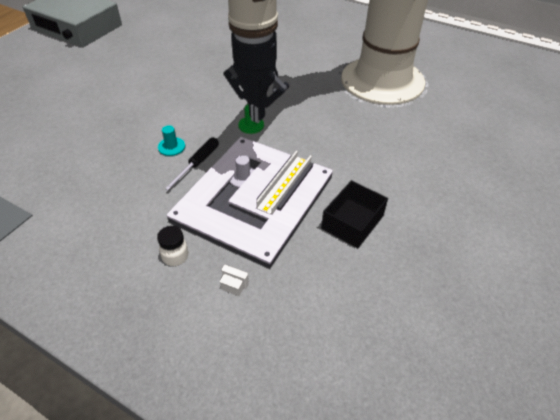

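The scene view shows the hand behind the stud (240,165) and clear of the neighbouring parts. Coming down to z = 31 mm.

```bash
python3 -m handwheel '[[0,0,-0.7,0,-0.006,0.03,-1],[0,0,0,0,0,0.04,-1],[0,0,0,0,0,0.02,-1],[0,0,0,0,0,0.01,-1],[0,0,0,0,0,0,-1]]'; python3 -c "from h import *;show()"; python3 - <<'E'
from bench import r
from h import *
c=r.read_camera("scene"); cv2.imwrite("pics/s2.png",cv2.resize(c["color"][110:280,150:350,::-1],None,fx=3.5,fy=3.5))
E
```

```text
time_s: 3.32
tcp_pos: [0.4491, -0.1069, 0.032]
eef_rot: [-0.053, 3.141, -0.0]
force: [-0.2, -0.9, 0.7]
width: 0.0
t 3.33 jig xy mm [-79.  -44.8] z 32.0 toolx deg in jig -179.79 tilt [ 0.0006 -0.    ] F [-0.2 -0.9  0.7] w 0.0
```

View pics/s2.png

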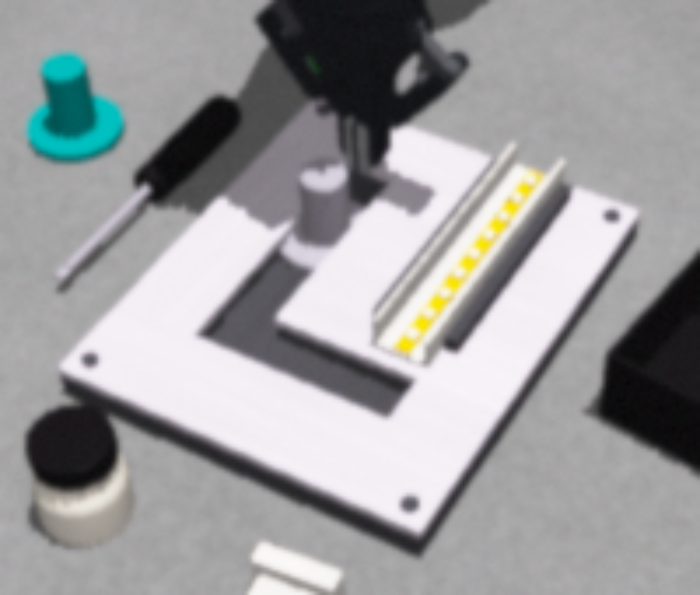

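The finger is behind the stud at crop (365,150) with a clear gap. I'll push gently, with a first stretch to establish contact.

```bash
python3 -m handwheel '[[0,0,0,-0.006,0,0,-1],[0,0,0,-0.006,0,0,-1],[0,0,0,-0.006,0,0,-1],[0,0,0,-0.006,0,0,-1],[0,0,0,-0.006,0,0,-1],[0,0,0,-0.006,0,0,-1],[0,0,0,0,0,0,-1]]'; python3 -c "from h import *;show()"; python3 - <<'E'
from bench import r
from h import *
c=r.read_camera("scene"); cv2.imwrite("pics/s3.png",cv2.resize(c["color"][110:280,150:350,::-1],None,fx=3.5,fy=3.5))
E
```

```text
time_s: 4.25
tcp_pos: [0.4851, -0.1059, 0.0313]
eef_rot: [-0.053, 3.14, 0.0]
force: [-0.5, -0.7, -0.4]
width: -0.0
t 4.25 jig xy mm [-43.  -44.9] z 31.3 toolx deg in jig -179.78 tilt [0.0008 0.0001] F [-0.5 -0.7 -0.4] w -0.0
```

View pics/s3.png

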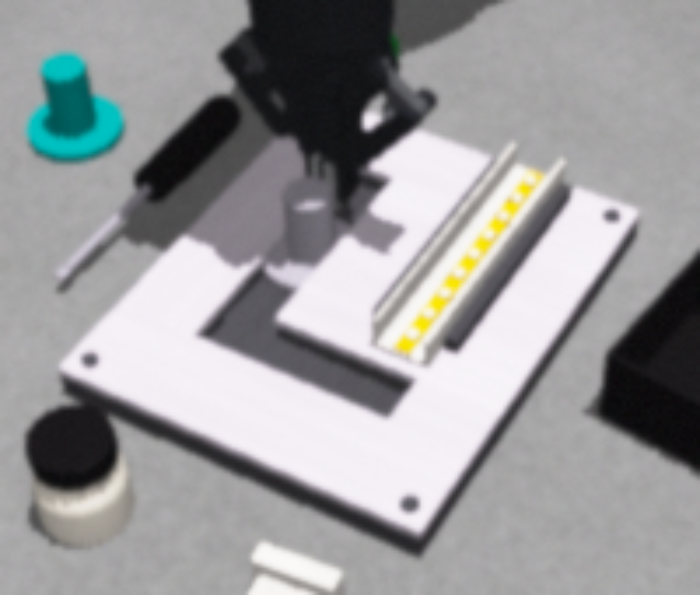

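The stud has slid from crop (323,175) to (310,195), it's upright and the force is low. Pushing on 64 mm.

```bash
python3 -m handwheel '[[0,0,0,-0.008,0,0,-1],[0,0,0,-0.01,0,0,-1],[0,0,0,-0.01,0,0,-1],[0,0,0,-0.01,0,0,-1],[0,0,0,-0.01,0,0,-1],[0,0,0,-0.01,0,0,-1],[0,0,0,-0.006,0,0,-1],[0,0,0,0,0,0,-1]]'; python3 -c "from h import *;show()"; python3 - <<'E'
from bench import r
from h import *
c=r.read_camera("scene"); np.savez("pics/s4.npz",**c); cv2.imwrite("pics/s4.png",cv2.resize(c["color"][110:280,150:350,::-1],None,fx=3.5,fy=3.5))
f=lambda x,y,z:proj(c,[*(C+np.array([x*np.cos(A)-y*np.sin(A),x*np.sin(A)+y*np.cos(A)])),z])
for x in (.045,.05,.055,.06): print(x,(f(x,-.045,.058)-[150,110])*3.5)
E
```

```text
time_s: 5.3
tcp_pos: [0.549, -0.1037, 0.0313]
eef_rot: [-0.053, 3.14, 0.0]
force: [0.1, -0.5, -0.5]
width: -0.0001
t 5.3 jig xy mm [ 20.8 -44.7] z 31.3 toolx deg in jig -179.78 tilt [0.0007 0.0001] F [ 0.1 -0.5 -0.5] w -0.0001
0.045 [240.41697329 260.36228525]
0.05 [235.16429229 266.20784764]
0.055 [229.87524758 272.09387818]
0.06 [224.54946023 278.02079859]
```

View pics/s4.png

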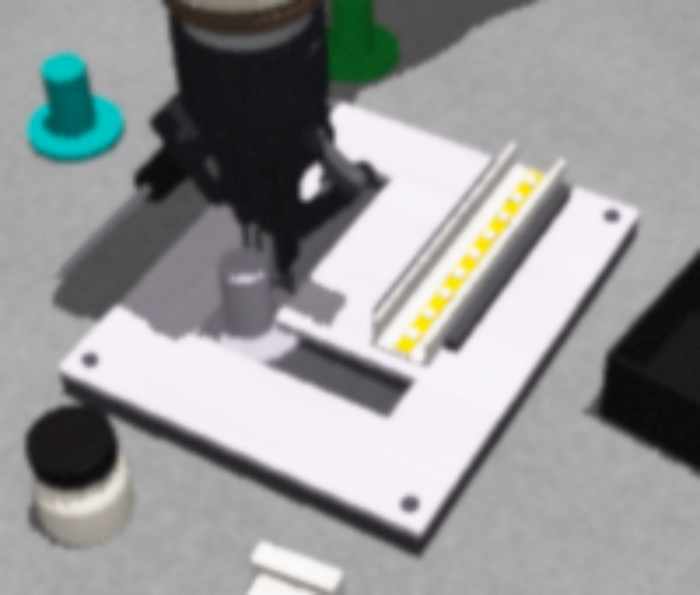

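The stud's top is at crop (243,262), so x is about 44 mm, or TCP + 24. It needs about 15 mm more, in small steps.

```bash
python3 -m handwheel '[[0,0,0,-0.004,0,0,-1],[0,0,0,-0.004,0,0,-1],[0,0,0,-0.003,0,0,-1],[0,0,0,-0.002,0,0,-1],[0,0,0,-0.001,0,0,-1],[0,0,0,0,0,0,-1]]'; python3 -c "from h import *;show()"; python3 - <<'E'
from bench import r
from h import *
c=r.read_camera("scene"); np.savez("pics/s5.npz",**c); cv2.imwrite("pics/s5.png",cv2.resize(c["color"][150:240,170:280,::-1],None,fx=6,fy=6,interpolation=cv2.INTER_CUBIC))
f=lambda x,y,z:proj(c,[*(C+np.array([x*np.cos(A)-y*np.sin(A),x*np.sin(A)+y*np.cos(A)])),z])
for x in (.055,.06): print(x,(f(x,-.045,.058)-[170,150])*6)
P=cloud(c); J=(P[...,:2]-C)@np.array([[np.cos(A),-np.sin(A)],[np.sin(A),np.cos(A)]])
m=(P[...,2]>.03)&(P[...,2]<.055)&(J[...,0]>.045)&(J[...,0]<.09)&(abs(J[...,1]+.045)<.03)
print(m.sum(),np.percentile(J[m],[1,50,99],axis=0))
E
```

```text
time_s: 6.1
tcp_pos: [0.5625, -0.1033, 0.0313]
eef_rot: [-0.053, 3.141, 0.0]
force: [1.2, -0.1, -0.5]
width: -0.0002
t 6.1 jig xy mm [ 34.3 -44.7] z 31.3 toolx deg in jig -179.79 tilt [0.0003 0.    ] F [ 1.2 -0.1 -0.5] w -0.0002
0.055 [274.07185299 226.44664831]
0.06 [264.94193183 236.60708329]
136 [[ 0.04985341 -0.05145782]
 [ 0.06801841 -0.03525031]
 [ 0.07227292 -0.02944936]]
```

View pics/s5.png

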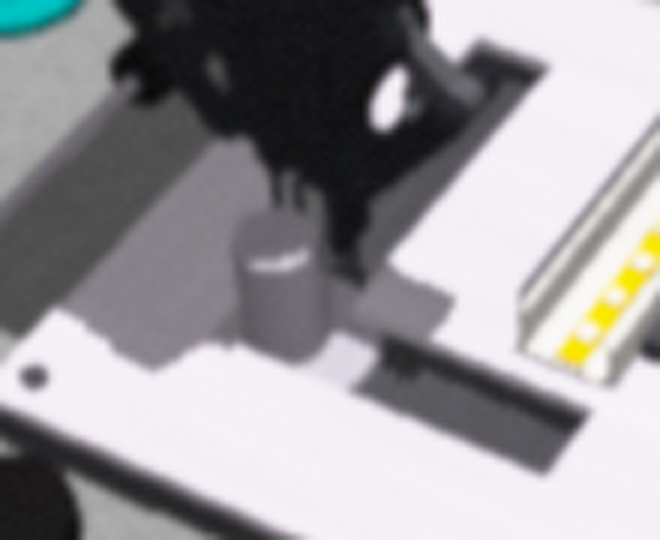

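The stud's top is at crop (280,238) and its leading face at x = 72 mm, so its axis is near x = 58 mm, only just in the corner. I'll push 2 mm more to centre it; its far wall is at 62 mm.

```bash
python3 -m handwheel '[[0,0,0,-0.001,0,0,-1],[0,0,0,-0.001,0,0,-1],[0,0,0,0,0,0,-1]]'; python3 -c "from h import *;show()"; 
```

```text
time_s: 6.52
tcp_pos: [0.5644, -0.1033, 0.0313]
eef_rot: [-0.053, 3.141, -0.0]
force: [-0.0, -0.4, 0.3]
width: -0.0003
t 6.53 jig xy mm [ 36.3 -44.7] z 31.3 toolx deg in jig -179.79 tilt [ 0.0002 -0.    ] F [-0.  -0.4  0.3] w -0.0003
```

No wall force yet. I'll back off, go round at the same height to jig (60, -88), and look at the stud.

```bash
python3 -m handwheel '[[0,0,0,0.012,0,0,-1],[0,0,0,0,-0.022,0,-1],[0,0,0,0,-0.022,0,-1],[0,0,0,-0.018,0,0,-1],[0,0,0,-0.018,0,0,-1],[0,0,0,0,0,0,-1]]'; python3 -c "from h import *;show()"; python3 - <<'E'
from bench import r
from h import *
c=r.read_camera("scene"); np.savez("pics/s6.npz",**c); cv2.imwrite("pics/s6.png",cv2.resize(c["color"][150:240,170:280,::-1],None,fx=6,fy=6,interpolation=cv2.INTER_CUBIC))
P=cloud(c); J=(P[...,:2]-C)@np.array([[np.cos(A),-np.sin(A)],[np.sin(A),np.cos(A)]])
m=(P[...,2]>.03)&(P[...,2]<.055)&(J[...,0]>.045)&(J[...,0]<.09)&(abs(J[...,1]+.045)<.025)
print(m.sum(),np.percentile(J[m],[1,50,99],axis=0))
f=lambda x,y,z:proj(c,[*(C+np.array([x*np.cos(A)-y*np.sin(A),x*np.sin(A)+y*np.cos(A)])),z])
print((f(.06,-.045,.058)-[170,150])*6)
E
```

```text
time_s: 7.28
tcp_pos: [0.5903, -0.1462, 0.0314]
eef_rot: [-0.054, 3.14, 0.0]
force: [-0.9, -0.4, 0.0]
width: -0.0
t 7.28 jig xy mm [ 60.8 -88.3] z 31.4 toolx deg in jig -179.76 tilt [0.001  0.0002] F [-0.9 -0.4  0. ] w -0.0
141 [[ 0.05233395 -0.05154132]
 [ 0.06994466 -0.03538352]
 [ 0.07460955 -0.02938926]]
[264.94193183 236.60708329]
```

View pics/s6.png

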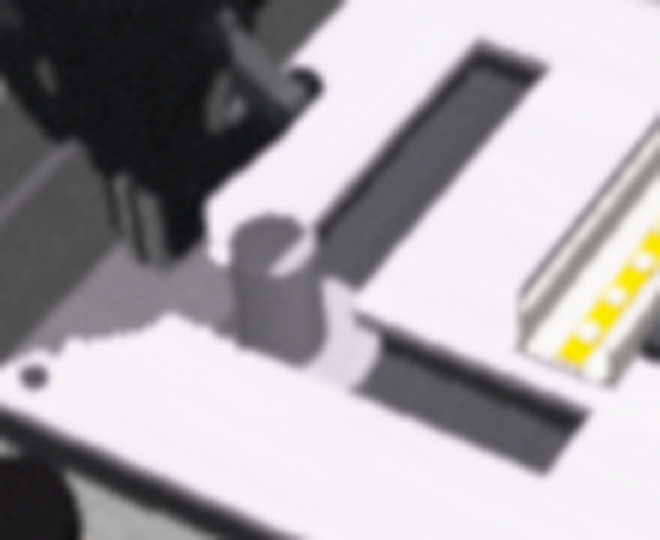

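The stud's top is at crop (272,246), and the cloud puts the stud at about (60.4, -44): in the corner and free to turn. Pushing along +y.

```bash
python3 -m handwheel '[[0,0,0,0,0.006,0,-1],[0,0,0,0.0005,0.006,0,-1],[0,0,0,0,0.006,0,-1],[0,0,0,0,0.006,0,-1],[0,0,0,0,0.006,0,-1],[0,0,0,0,0.006,0,-1],[0,0,0,0,0.006,0,-1],[0,0,0,0,0,0,-1]]'; python3 -c "from h import *;show()"; cat > look.py <<'E'
import sys
from bench import r
from h import *
n=sys.argv[1]
c=r.read_camera("scene"); np.savez(f"pics/{n}.npz",**c); cv2.imwrite(f"pics/{n}.png",cv2.resize(c["color"][150:240,190:300,::-1],None,fx=6,fy=6,interpolation=cv2.INTER_CUBIC))
P=cloud(c); J=(P[...,:2]-C)@np.array([[np.cos(A),-np.sin(A)],[np.sin(A),np.cos(A)]])
m=(P[...,2]>.03)&(P[...,2]<.055)&(J[...,0]>.05)&(J[...,0]<.09)&(J[...,1]<.07)&(J[...,1]>-.045)
print(m.sum(),np.percentile(J[m],[1,50,99],axis=0))
f=lambda x,y,z:proj(c,[*(C+np.array([x*np.cos(A)-y*np.sin(A),x*np.sin(A)+y*np.cos(A)])),z])
for y in np.arange(-.03,.05,.015): print(round(y,3),np.round((f(.06,y,.058)-[190,150])*6))
E
python3 look.py s7
```

```text
time_s: 8.32
tcp_pos: [0.5879, -0.1034, 0.0313]
eef_rot: [0.055, -3.141, -0.001]
force: [-0.1, -0.1, -0.3]
width: 0.0001
t 8.32 jig xy mm [ 59.7 -45.5] z 31.3 toolx deg in jig -179.72 tilt [-0.0001  0.0006] F [-0.1 -0.1 -0.3] w 0.0001
210 [[ 0.05377422 -0.04269732]
 [ 0.0690389  -0.01378433]
 [ 0.0745494  -0.00211789]]
-0.03 [186. 254.]
-0.015 [227. 271.]
0.0 [269. 288.]
0.015 [311. 306.]
0.03 [354. 324.]
0.045 [398. 342.]
```

View pics/s7.png

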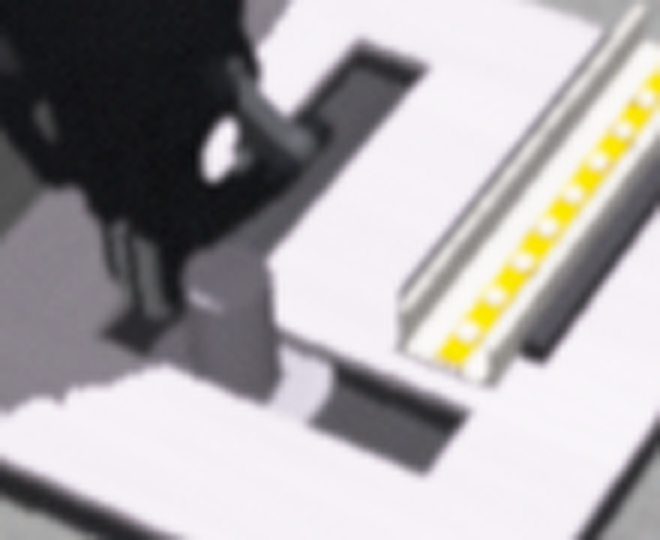

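It's round the corner: the stud's top is at crop (229,280), so y is about -16 mm and the offset to the TCP is 29 mm. Pushing 50 mm further, then measuring.

```bash
python3 -m handwheel '[[0,0,0,0,0.007,0,-1],[0,0,0,0,0.008,0,-1],[0,0,0,0,0.008,0,-1],[0,0,0,0,0.008,0,-1],[0,0,0,0,0.008,0,-1],[0,0,0,0,0.007,0,-1],[0,0,0,0,0.004,0,-1],[0,0,0,0,0,0,-1]]'; python3 -c "from h import *;show()"; 
python3 look.py s8
```

```text
time_s: 9.38
tcp_pos: [0.5862, -0.0539, 0.0313]
eef_rot: [0.054, -3.141, -0.0]
force: [0.1, 0.8, -0.1]
width: -0.0
t 9.38 jig xy mm [59.5  4. ] z 31.3 toolx deg in jig -179.75 tilt [-0.0001  0.0003] F [ 0.1  0.8 -0.1] w -0.0
238 [[ 0.05726366 -0.00801293]
 [ 0.06900138  0.03090644]
 [ 0.07472781  0.04714484]]
-0.03 [186. 254.]
-0.015 [227. 271.]
0.0 [269. 288.]
0.015 [311. 306.]
0.03 [354. 324.]
0.045 [398. 342.]
```

View pics/s8.png

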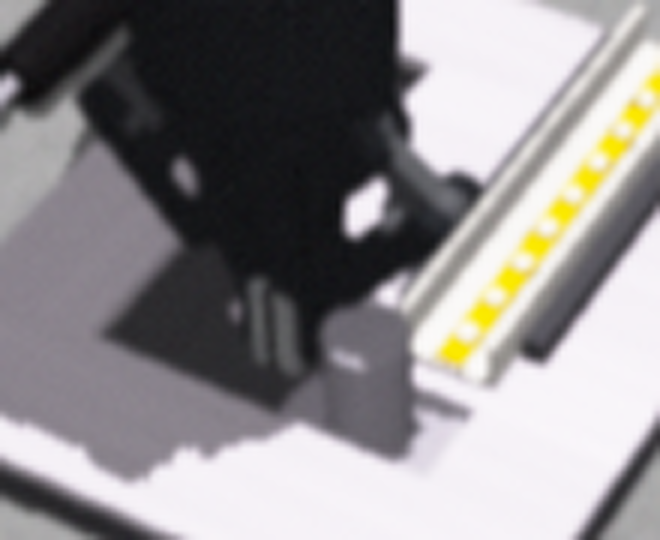

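The stud's axis is at y ≈ 33 mm and upright, with about 12 mm to go. I'll use small steps and check the force.

```bash
python3 -m handwheel '[[0,0,0,0,0.003,0,-1],[0,0,0,0,0.003,0,-1],[0,0,0,0,0.002,0,-1],[0,0,0,0,0.001,0,-1],[0,0,0,0,0,0,-1]]'; python3 -c "from h import *;show()"; python3 -m handwheel '[[0,0,0,0,0.001,0,-1],[0,0,0,0,0.001,0,-1],[0,0,0,0,0,0,-1]]'; python3 -c "from h import *;show()"; 
python3 look.py s9
```

```text
time_s: 10.05
tcp_pos: [0.5858, -0.0454, 0.0313]
eef_rot: [0.053, -3.141, -0.0]
force: [0.7, -0.2, 0.0]
width: -0.0002
t 10.05 jig xy mm [59.4 12.5] z 31.3 toolx deg in jig -179.79 tilt [-0.0001  0.0001] F [ 0.7 -0.2  0. ] w -0.0002
time_s: 10.42
tcp_pos: [0.5858, -0.0434, 0.0313]
eef_rot: [-0.053, 3.141, 0.0]
force: [0.2, -1.4, 0.2]
width: -0.0001
t 10.43 jig xy mm [59.5 14.5] z 31.3 toolx deg in jig -179.78 tilt [0.     0.0001] F [ 0.2 -1.4  0.2] w -0.0001
244 [[0.05322508 0.00296679]
 [0.06899603 0.04119753]
 [0.07500582 0.05694403]]
-0.03 [186. 254.]
-0.015 [227. 271.]
0.0 [269. 288.]
0.015 [311. 306.]
0.03 [354. 324.]
0.045 [398. 342.]
```

View pics/s9.png

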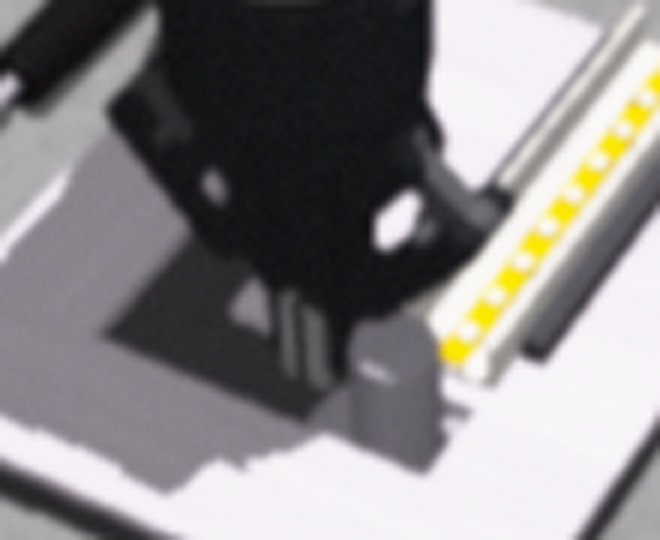

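The stud is at y ≈ 43 mm. Two more 1 mm steps should centre it.

```bash
python3 -m handwheel '[[0,0,0,0,0.001,0,-1],[0,0,0,0,0.001,0,-1],[0,0,0,0,0,0,-1]]'; python3 -c "from h import *;show()"; 
python3 look.py s10|head -3
```

```text
time_s: 10.85
tcp_pos: [0.5857, -0.0413, 0.0313]
eef_rot: [0.053, -3.141, -0.0]
force: [-0.3, -0.4, 0.3]
width: 0.0002
t 10.85 jig xy mm [59.4 16.6] z 31.3 toolx deg in jig -179.78 tilt [-0.0001  0.0001] F [-0.3 -0.4  0.3] w 0.0002
244 [[0.05256699 0.0052745 ]
 [0.06872892 0.04307472]
 [0.07505834 0.05904952]]
```

That puts it at about y = 45 mm. I'll back away, lift off and check.

```bash
python3 -m handwheel '[[0,0,0,0,-0.01,0,-1],[0,0,0,0,-0.02,0,-1],[0,0,0,0,-0.01,-0.01,-1],[0,0,0,0,0,-0.05,-1],[0,0,0,0,0,-0.06,-1],[0,0,0,0.03,-0.03,-0.05,-1],[0,0,0,0.05,-0.03,0,-1],[0,0,0,0.05,-0.03,0,-1]]';python3 -m handwheel '[[0,0,0,0.06,0,0,-1],[0,0,0,0.03,0,0,-1],[0,0,0,0,0,0,-1]]'; python3 -c "from h import *;show()"; 
python3 look.py s11|head -3; python3 - <<'E'
from bench import r
from h import *
c=r.read_camera("top"); np.savez("pics/top2.npz",**c); cv2.imwrite("pics/top2.png",c["color"][:,:,::-1])
P=cloud(c); J=(P[...,:2]-C)@np.array([[np.cos(A),-np.sin(A)],[np.sin(A),np.cos(A)]])
m=(P[...,2]>.046)&(P[...,2]<.075)&(np.hypot(J[...,0]-.06,J[...,1]-.045)<.03)
print("top stud",m.sum(),cv2.minEnclosingCircle((J[m]*1000).astype(np.float32)),P[m][:,2].mean(),P[m][:,2].std())
E
```

```text
time_s: 11.9
tcp_pos: [0.4606, -0.1764, 0.2006]
eef_rot: [-0.051, 3.138, -0.002]
force: [-0.1, -1.4, 0.2]
width: 0.0004
time_s: 12.28
tcp_pos: [0.3692, -0.1785, 0.1996]
eef_rot: [0.047, -3.141, 0.001]
force: [0.5, 0.1, 0.0]
width: 0.0002
t 12.28 jig xy mm [-161.1 -114. ] z 199.6 toolx deg in jig -180.0 tilt [-0.     -0.0005] F [0.5 0.1 0. ] w 0.0002
148 [[0.0516307  0.03410992]
 [0.07086007 0.05273822]
 [0.07495728 0.059654  ]]
top stud 174 ((59.75213623046875, 44.484771728515625), 13.620046615600586) 0.05658513698156694 0.0017822602978368478
```

View pics/s11.png

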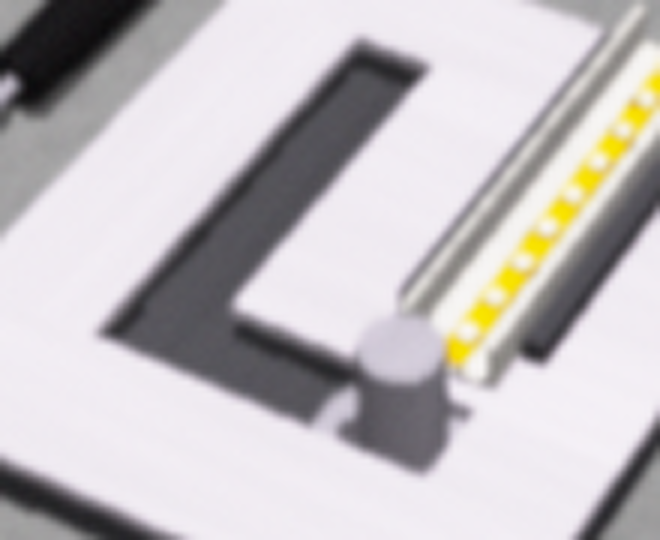

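View pics/top2.png

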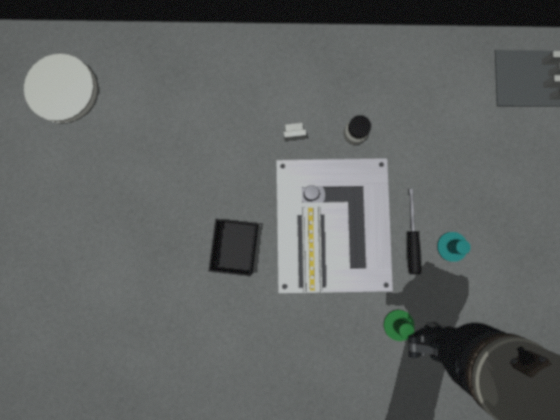

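The stud stands upright at jig (59.8, 44.5) mm, at top view (312,193) and crop (400,348). The driver, bin, jar and end cap are at their first-view pixels, and the hand is 0.2 m up and clear.

```bash
python3 -c "
from bench import r
print(r.sign_off())"
```

```text
the job is handed in; nothing more can be done
None
```

I pushed the stud with shut fingertips along the long leg to the corner, went round behind it, and pushed it along the short leg to the closed end. I then backed off, lifted clear and handed the job in at about 12.3 s.

**Stud position:** The last top-view fit puts it at jig (59.8, 44.5) mm, against a target of (60, 45), and it looks upright. In the corner it measured about (60, -44) mm.

**Forces:** Wrist force readings at the end of each move stayed below about 1.5 N. I did not read the force between those points.

**Surroundings:** The screwdriver, bin, jar and end cap appear unmoved in the before and after pictures; I compared these by eye. The hand finished about 0.2 m above the bench, touching nothing.

No check failed or disagreed beyond the roughly 2 mm calibration uncertainty. The hand-in reports no verdict.

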